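# Reset the microscope's light source under its push-latch cover

## Robot

A 6-joint arm with a two-finger parallel gripper is mounted at the origin on the work surface. World frame = base frame: x ahead of the robot, y to its left, z up, the work surface at z = 0. Lengths are in m, angles in degrees, forces in N, time in s.
With the tool pointing down it reaches from about 0.35 to 0.875 m from the base axis. Payload 4.2 kg.
Tool frame: the origin (TCP) lies at the very end of the fingers, on their centre line; the grasp point (between the pads) lies 19 mm behind it (tcp_to_grasp is the z of the grasp point in the tool frame, in m); z points along the fingers, y is the direction in which the jaws open and shut (so a half turn about z gives the same grasp; the last joint's range is limited). The gripper opens to 87 mm and grips with 3 to 60 N. Pads are 19 mm wide; open, the fingers measure 117 mm over their backs; the gripper's body (75 mm by 190 mm) begins 51 mm behind the grasp point.
Start: joints at [-48.381, 22.042, 0.453, 0, -68.411, -14.817], TCP at [0.282, -0.558, 0.198] pointing down, gripper open.
Joint ranges: [-179.83, 179.83], [-69.29, 118.12], [-61.27, 80.66], [-181.25, 117.63], [-171.15, -9.14], [-177.46, 177.46]. Speed limits (degrees/s): [159.86, 159.86, 180, 180, 180, 180].

## Interface

Orientations are given as a 3x3 rotation matrix whose columns are the frame's x, y, z axes.
In Python, from station import sense, capture, camera_params, finish_job, tcp_to_grasp gives the robot as it stands.
- The arm moves only by the shell command python3 -m inch 'ROWS'. ROWS is JSON, a list of rows, each an object of numbers: "jaw": the closure in counts, from 0 (fully open) to 255 (shut); "x", "y", "z": the shift along the world's x, y, z normalised to -1 to 1, where 1 is 0.06 m; "ax", "ay", "az": the turn, a rotation vector about the world's x, y, z normalised to -1 to 1, where 1 is 10 degrees. A call has 1 to 12 rows; each row shifts and turns the pose as measured when the row begins; what a row does not reach is not made up. A row lasts 1/8 s, in which the tool goes at most 62.5 mm and 10.7 degrees, less where a joint would pass 70% of its speed; a pose out of reach is approached as far as the arm can. A call with a number of a shift or a turn outside -1 to 1 is refused whole. A call with a gripper value outside its range is refused whole. The fingers move at their own pace and stop on an object; the grip force is fixed at half the most. Time passes only in rows, so rows that do not move let the fingers close. It gives the time, the measured TCP pose, the force and the opening at its end, in the units of the state.
- sense(): the state, without advancing time (a new reading comes with each control period).
- capture(name): name is "scene" or "top" or "wrist"; returns the picture (400x640x3 uint8, red, green, blue); there is no depth.
- camera_params(name): a dict with "vfov" (degrees; the focal length in pixels is half the picture's height over the tangent of half this angle, whatever the lens; pixels are square), "cx", "cy" (the principal point, pixels), "R" (3x3) and "t" (3): a world point X has camera coordinates R X + t. Camera axes: x right, y down, z forward; pixel columns grow to the right and rows downward; lengths in m; the calibration is good to about 2 mm. A picture is of the moment at which its call begins: read the wrist's pose just before it. camera_params takes no time and is no camera call; for the wrist camera it gives the pose at the moment of the call.
- finish_job(): hands the job in, once; it reports no verdict.
The state is a dict: "time_s": time; "joints": joint angles; "joint_velocities": joint speeds; "effort": joint torques, N m; "tcp_pos": TCP position; "ee_rot": TCP orientation; "wrist_force": force on the tool from outside, world axes, zero at the start; "moment": the same for the moment, N m; "gripper_width": opening from 0.0 (shut) to 1.0 (fully open).
Only numpy, scipy, OpenCV 4.12 (cv2) and the standard library are available. Lean on these libraries where they do the work, as an engineer would, in place of code of your own. Each camera call takes 0.05 s, during which the arm holds its last target.

## Task

Reset the microscope's light source: press its push-latch cover so that it pops fully open, press the button beneath it all the way in and let it go, then swing the cover shut and press it down until it latches and stays shut. Work with closed fingers by pushing only: grasp and lift nothing, leave the light source standing where it is and do not disturb the slide box, jar, dish and eyepiece around it.

Things in the scene. Friction and masses are not known exactly. Their poses are not given: they have to be found in the camera images.
- unit: The light source: green metal box, white front plate, 200 (x) x 280 (y) x 100 mm high, about 3 kg, loose on the table. Origin: centre of its underside; x from front plate to back, y to its left along the 280 mm side, z up. In the middle of its top (z = 100) is a well 96 (x) x 84 (y) mm, floor 34 mm down, closed by the cover, a grey plate 92 (x) x 80 (y) x 4 mm.
- cover (a joint): Angle of the cover, rad: 0 (within 0.02) latched shut, flush with the unit's top; about 2.0 fully open, leaning out past upright; about -0.08 while pressed in. Hinged along its left (+y) edge, sprung open. Latched, it opens when its free-edge side is pressed in to the firm stop (6 mm, 3 to 8 N) and let go; it then swings fully open by itself in about 2 s.
- cover_press (a point): Where to press the cover: on its outer face, midway along, 60 mm from the hinge and 20 mm from the free edge, between two fine dark ribs; turns with the cover. Shut: at (0, -20, 100) mm in the unit's frame. To shut the open cover, push its outer face over from the +y side until it lies flat, press here to the stop and let go: it rises 6 mm and stays latched; one more press would open it.
- hinge (a point): Middle of the cover's hinge line, fixed on the unit at (0, 40, 98) mm in its frame; the line runs along the unit's x. The open cover stands up to about 73 mm above the unit's top, its upper edge about 33 mm to the +y side of the hinge; a light push of 1 to 3 N swings it over.
- button_top (a point): Centre of the top of the reset button: a black round cap, 26 mm across, in a round metal housing on the well's floor, at (0, -6, 88) mm in the unit's frame, so 12 mm below the unit's top; moves with the cap.
- button (a joint): How far the button is pressed, in m: 0 out, 0.005 all the way in; springs back when let go; needs about 5 N.
- slide_box: Bystander: white slide box 75 x 28 x 22 mm lying on the unit's top, on the side of the cover's free edge (about 105 mm to the -y side of the unit's middle). Origin: centre of its underside.
- jar: Bystander: small amber specimen jar, 40 mm across, 55 mm high, on the table beside the unit. Origin: centre of its underside.
- dish: Bystander: closed flat glass dish, 90 mm across, 16 mm high, on the table beside the unit. Origin: centre of its underside.
- eyepiece: Bystander: black microscope eyepiece, 38 mm across, 55 mm high, standing on the table beside the unit. Origin: centre of its underside.

How it is judged:
By the outcome, as a careful person would: the job done as asked, in the order asked, and still so for the second after the job is handed in, with the robot touching nothing.
It also fails if it takes over 53 s, if anything falls off the work surface, if the arm or the gripper's body presses on something with over 40 N, if the wrist force passes 120 N, or if a joint passes its speed limit or range.

## Working session

There is one attempt and no reset: what is moved stays moved. The work goes in short steps, Python scripts to look and compute and a shell command to move; the robot and the scene stay as the last step left them, time stands still between calls to the robot, and variables do not carry over. Pictures are saved under pics/ and viewed, and the job is handed in when it is done.

```bash
mkdir -p pics; ls
python3 - <<'E'
from station import *
import cv2,numpy as np
s=sense();print(s)
for n in("scene","top","wrist"):
    p=camera_params(n);print(n,p)
    cv2.imwrite(f"pics/{n}0.png",capture(n)[:,:,::-1])
E
```

```text
pics
{'time_s': 0.0, 'joints': array([-4.83803667e+01,  2.20890861e+01,  3.79599454e-01, -2.85740583e-02,
       -6.84094185e+01, -1.48189497e+01]), 'joint_velocities': array([ 0.02235799,  0.02860651, -0.0346142 ,  0.02638799,  0.00518186,
       -0.0069225 ]), 'effort': array([ 5.13484576e-05, -3.90662026e+01,  1.87405854e+01,  4.22001421e+00,
        1.09003848e-02, -2.03626182e-04]), 'tcp_pos': array([ 0.28155051, -0.55726471,  0.19707713]), 'ee_rot': array([[-8.92663341e-01, -4.50722859e-01, -1.03167641e-03],
       [-4.50724032e-01,  8.92661408e-01,  1.85938552e-03],
       [ 8.28701543e-05,  2.12480664e-03, -9.99997739e-01]]), 'wrist_force': array([ 0.2361522 , -0.10489504, -0.44790346]), 'moment': array([ 0.07363501, -0.01949812,  0.00894991]), 'gripper_width': 0.9996551000083113}
scene {'vfov': 47.85146013513456, 'cx': 316.1932439782982, 'cy': 202.55578625955098, 'R': array([[-0.66042448,  0.75089174,  0.00105057],
       [ 0.63316941,  0.55763632, -0.53678509],
       [-0.40365333, -0.35384082, -0.84371836]]), 't': array([ 0.35354964, -0.33160795,  1.35421372])}
top {'vfov': 45.431770763559214, 'cx': 321.97339281884126, 'cy': 199.90862676353223, 'R': array([[-0.02561032, -0.99962244, -0.00995475],
       [-0.99304018,  0.02658428, -0.11473659],
       [ 0.11495791,  0.00694703, -0.99334607]]), 't': array([0.07283754, 0.60713823, 1.01943295])}
wrist {'vfov': 63.65295241953276, 'cx': 318.6047944133245, 'cy': 201.86806807787184, 'R': array([[-0.4497948 ,  0.89312754,  0.00279881],
       [ 0.85322097,  0.42876662,  0.29693965],
       [ 0.26400494,  0.13594991, -0.95489215]]), 't': array([ 0.62245166, -0.03797343,  0.39194736])}
```

View pics/scene0.png

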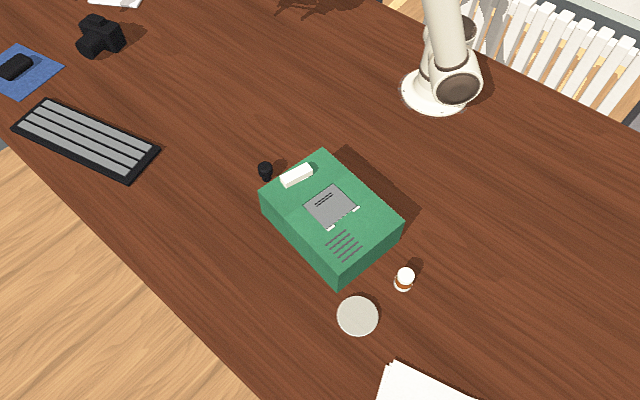

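View pics/top0.png

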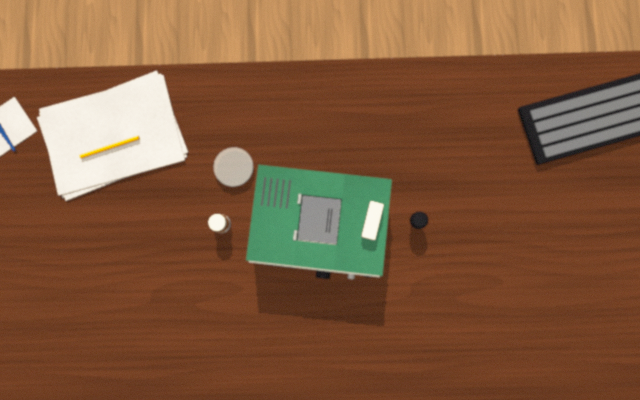

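View pics/wrist0.png

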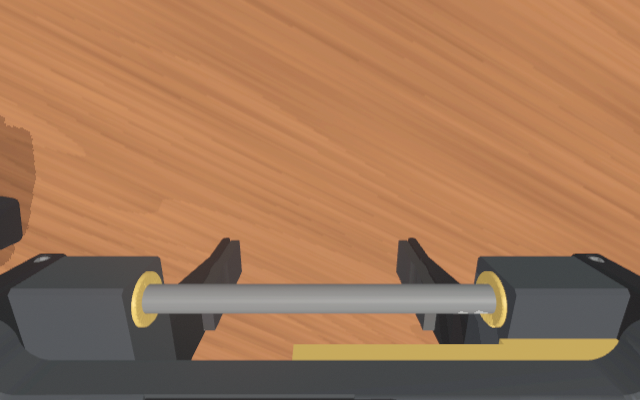

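The top view shows the unit with its front plate (bottom edge, about rows 262-275) facing the robot, and the hinge tabs at columns 295-300 (+y side). The slide box is at (373,221), the eyepiece at (419,220), the jar at (219,224) and the dish at (233,167). I'll enlarge a crop for the corners.

Run:
```python
import cv2
a=cv2.imread("pics/top0.png")[155:285,240:400]
cv2.imwrite("pics/topc.png",cv2.resize(a,None,fx=4.5,fy=4.5,interpolation=cv2.INTER_CUBIC))
a=cv2.imread("pics/scene0.png")[140:300,250:420]
cv2.imwrite("pics/scenec.png",cv2.resize(a,None,fx=3.7,fy=3.7,interpolation=cv2.INTER_CUBIC))
```

```text
(no output)
```

View pics/topc.png

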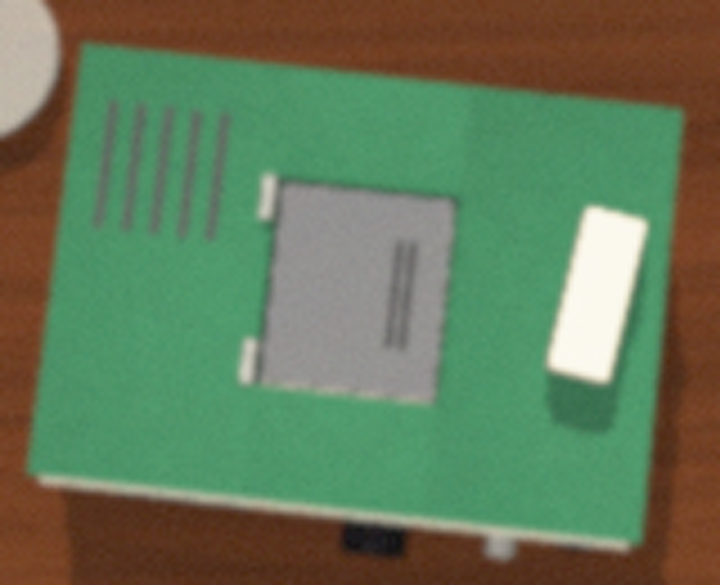

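View pics/scenec.png

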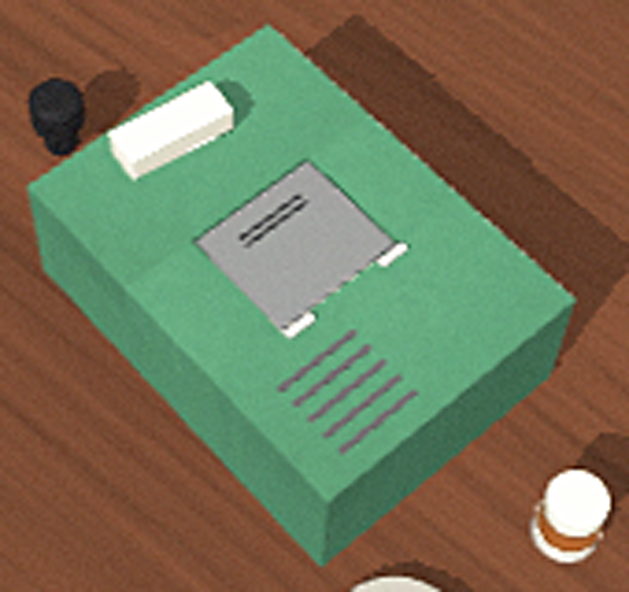

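Top crop corners of the unit's top: BL (82,43), BR (684,108), FR (640,545), FL (30,473), ribs centre (401,295). In the scene crop: FR (268,25), BR (28,187), BL (328,500), FL (575,298), ribs (273,221).

```bash
cat > h.py <<'E'
import numpy as np,cv2
from station import *
def bp(p,uv,z):
    f=200/np.tan(np.radians(p['vfov']/2)); d=np.array([(uv[0]-p['cx'])/f,(uv[1]-p['cy'])/f,1.])
    R=np.array(p['R']);C=-R.T@p['t'];d=R.T@d
    return C+d*(z-C[2])/d[2]
def proj(p,X):
    f=200/np.tan(np.radians(p['vfov']/2)); c=np.array(p['R'])@X+p['t']
    return np.array([f*c[0]/c[2]+p['cx'],f*c[1]/c[2]+p['cy']])
E
python3 - <<'E'
from h import *
from scipy.optimize import least_squares
L=np.array([[100,140],[100,-140],[-100,-140],[-100,140],[0,-20]])/1000.
T=np.array([[82,43],[684,108],[640,545],[30,473],[401,295]])/4.5+[240,155]-.4
S=np.array([[328,500],[28,187],[268,25],[575,298],[273,221]])/3.7+[250,140]-.4
pt,ps=camera_params("top"),camera_params("scene")
def W(q,P,z=.1):
    c,s=np.cos(q[2]),np.sin(q[2]); return np.array([q[0]+c*P[0]-s*P[1],q[1]+s*P[0]+c*P[1],z])
for nm,cams in(("top",[(pt,T)]),("scene",[(ps,S)]),("both",[(pt,T),(ps,S)])):
    r=least_squares(lambda q:np.concatenate([proj(p,W(q,l))-u for p,U in cams for l,u in zip(L,U)]),[.5,0,0])
    print(nm,r.x,np.degrees(r.x[2]),np.abs(r.fun).max())
q=r.x
for n,P,z in(("press",(0,-.02),.1),("hinge",(0,.04),.098),("button",(0,-.006),.088),("free",(0,-.04),.1)):print(n,W(q,P,z))
for n,uv,z in(("slide",(373,218),.122),("jar",(219,223),.055),("dish",(233,167),.016),("eye",(419,220),.055)):
    print(n,bp(pt,uv,z))
E
```

```text
top [ 0.56190844  0.06320841 -0.13782634] -7.896867436317774 0.5953981582936763
scene [ 0.56132913  0.06256681 -0.13683095] -7.839835751089601 0.382314917180679
both [ 0.56169275  0.0629556  -0.13737222] -7.870848307586099 0.6253147400263401
press [0.55895394 0.04314401 0.1       ]
hinge [0.56717037 0.10257877 0.098     ]
button [0.5608711  0.05701212 0.088     ]
free [0.55621513 0.02333243 0.1       ]
slide [ 0.55938588 -0.04549411  0.122     ]
jar [0.56234156 0.28030161 0.055     ]
dish [0.69167871 0.25709827 0.016     ]
eye [ 0.55747352 -0.15079117  0.055     ]
```

```bash
python3 -m inch '[{"jaw":255,"x":0.45,"y":1,"az":0.6},{"jaw":255,"x":0.45,"y":1,"az":0.6},{"jaw":255,"x":0.45,"y":1,"az":0.6},{"jaw":255,"x":0.45,"y":1,"az":0.6},{"jaw":255,"x":0.45,"y":1,"az":0.6},{"jaw":255,"x":0.45,"y":1,"az":0.6},{"jaw":255,"x":0.45,"y":1,"az":0.6},{"jaw":255,"x":0.45,"y":1,"az":0.6},{"jaw":255,"x":0.45,"y":1,"az":0.6},{"jaw":255}]'
```

```text
$[0]: bad value
```

```bash
python3 -m inch '[{"jaw":255,"x":0.45,"y":1,"z":0.1,"ax":0,"ay":0,"az":0.6},{"jaw":255,"x":0.45,"y":1,"z":0.1,"ax":0,"ay":0,"az":0.6},{"jaw":255,"x":0.45,"y":1,"z":0.1,"ax":0,"ay":0,"az":0.6},{"jaw":255,"x":0.45,"y":1,"z":0,"ax":0,"ay":0,"az":0.6},{"jaw":255,"x":0.45,"y":1,"z":0,"ax":0,"ay":0,"az":0.6},{"jaw":255,"x":0.45,"y":1,"z":0,"ax":0,"ay":0,"az":0.6},{"jaw":255,"x":0.45,"y":1,"z":0,"ax":0,"ay":0,"az":0.6},{"jaw":255,"x":0.45,"y":1,"z":0,"ax":0,"ay":0,"az":0.6}]'
```

```text
time_s: 1.27
tcp_pos: [0.5111, -0.0447, 0.2121]
ee_rot: [[-0.137, -0.991, -0.004], [-0.991, 0.137, 0.0], [0.0, 0.004, -1.0]]
wrist_force: [1.0, 0.0, 1.1]
gripper_width: 0.062
```

```bash
python3 -m inch '[{"jaw":255,"x":0.4,"y":0.75,"z":0,"ax":0,"ay":0,"az":0},{"jaw":255,"x":0.4,"y":0.72,"z":-0.5,"ax":0,"ay":0,"az":0},{"jaw":255,"x":0,"y":0,"z":-0.6,"ax":0,"ay":0,"az":0},{"jaw":255,"x":0,"y":0,"z":0,"ax":0,"ay":0,"az":0}]'
```

```text
time_s: 1.78
tcp_pos: [0.5613, 0.0514, 0.144]
ee_rot: [[-0.129, -0.992, -0.003], [-0.992, 0.129, 0.0], [0.0, 0.003, -1.0]]
wrist_force: [0.1, 0.0, -0.3]
gripper_width: 0.007
```

```bash
python3 -m inch '[{"jaw":255,"x":-0.04,"y":-0.14,"z":-0.3,"ax":0,"ay":0,"az":0.04},{"jaw":255,"x":0,"y":0,"z":-0.25,"ax":0,"ay":0,"az":0},{"jaw":255,"x":0,"y":0,"z":0,"ax":0,"ay":0,"az":0}]'
python3 - <<'E'
from h import *
cv2.imwrite("pics/w1.png",capture("wrist")[:,:,::-1]);a=capture("scene")[120:300,230:430]
cv2.imwrite("pics/s1.png",cv2.resize(a[:,:,::-1],None,fx=3,fy=3))
print(sense()['tcp_pos'])
E
```

```text
time_s: 2.15
tcp_pos: [0.5612, 0.0424, 0.1139]
ee_rot: [[-0.122, -0.992, 0.003], [-0.992, 0.122, 0.001], [-0.001, -0.003, -1.0]]
wrist_force: [-0.1, 0.7, 1.1]
gripper_width: 0.006
[0.56210275 0.0427288  0.11503834]
```

View pics/w1.png

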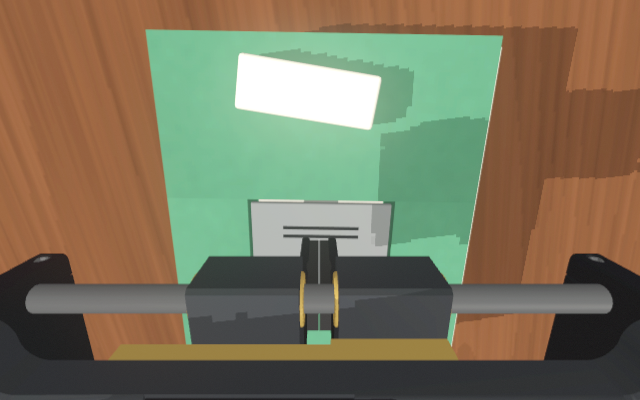

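View pics/s1.png

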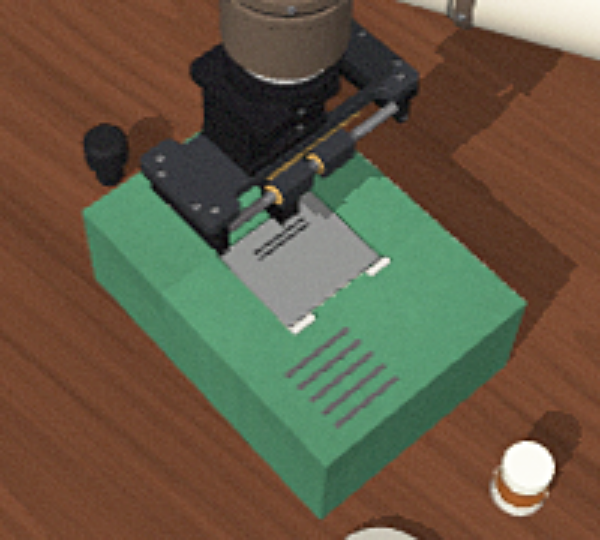

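The wrist view shows the closed fingertips at (320,240), in line with the ribs at (320,230). The bystanders are clear, so I'll press now.

```bash
python3 -m inch '[{"jaw":255,"x":-0.03,"y":0,"z":-0.12,"ax":0,"ay":0,"az":-0.08},{"jaw":255,"x":0,"y":0,"z":-0.1,"ax":0,"ay":0,"az":0}]';python3 -m inch '[{"jaw":255,"x":0,"y":0,"z":-0.06,"ax":0,"ay":0,"az":0}]'
```

```text
time_s: 2.5
tcp_pos: [0.5615, 0.0431, 0.1031]
ee_rot: [[-0.137, -0.991, 0.009], [-0.991, 0.137, 0.002], [-0.004, -0.009, -1.0]]
wrist_force: [0.9, -0.0, 0.0]
gripper_width: 0.005
time_s: 2.62
tcp_pos: [0.5614, 0.0431, 0.0992]
ee_rot: [[-0.137, -0.991, 0.009], [-0.991, 0.137, 0.002], [-0.004, -0.009, -1.0]]
wrist_force: [-0.5, -0.6, -0.7]
gripper_width: 0.009
```

```bash
python3 -m inch '[{"jaw":255,"x":0,"y":0,"z":-0.06,"ax":0,"ay":0,"az":0}]';python3 -m inch '[{"jaw":255,"x":0,"y":0,"z":-0.06,"ax":0,"ay":0,"az":0}]'
```

```text
time_s: 2.75
tcp_pos: [0.5614, 0.0432, 0.0954]
ee_rot: [[-0.136, -0.991, 0.009], [-0.991, 0.136, 0.002], [-0.004, -0.009, -1.0]]
wrist_force: [-0.9, -0.3, -0.0]
gripper_width: 0.003
time_s: 2.88
tcp_pos: [0.5614, 0.0432, 0.0915]
ee_rot: [[-0.136, -0.991, 0.009], [-0.991, 0.136, 0.002], [-0.003, -0.009, -1.0]]
wrist_force: [0.3, 0.8, -0.4]
gripper_width: 0.004
```

Run:
```python
from h import *
s=sense();print(s['tcp_pos'],s['wrist_force'],s['joint_velocities'])
a=capture("scene")[120:300,230:430]
cv2.imwrite("pics/s2.png",cv2.resize(a[:,:,::-1],None,fx=3.3,fy=3.3,interpolation=cv2.INTER_CUBIC))
cv2.imwrite("pics/w2.png",cv2.resize(capture("wrist")[:,:,::-1][180:350,220:420],None,fx=3.3,fy=3.3))
```

```text
[0.56138882 0.04317761 0.09145279] [ 0.25608827  0.78929492 -0.43318135] [-0.01573107  2.12429085 -1.98714539  0.08032079  4.08472926 -0.06939231]
```

View pics/w2.png

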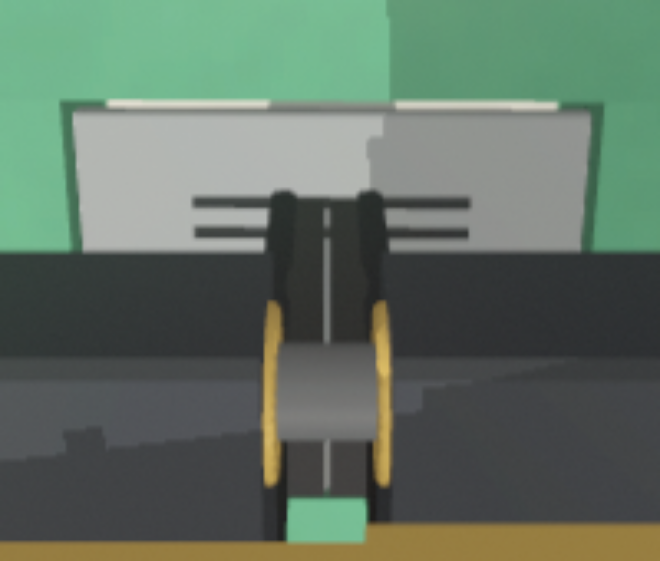

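View pics/s2.png

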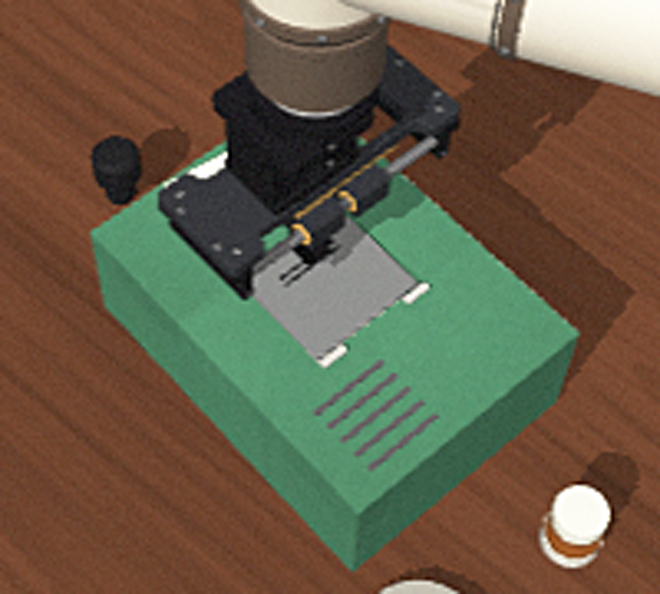

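```bash
python3 -m inch '[{"jaw":255,"x":0,"y":0,"z":-0.04,"ax":0,"ay":0,"az":0},{"jaw":255,"x":0,"y":0,"z":0,"ax":0,"ay":0,"az":0}]'
python3 - <<'E'
from h import *
s=sense();t=s['tcp_pos'];R=s['ee_rot'];print(t,s['wrist_force'],s['moment'])
for n in("wrist","scene"):
    p=camera_params(n)
    for dx in(-.0095,.0095):
      for dz in(0,-.01): print(n,dx,dz,proj(p,t+R@np.array([dx,0,dz])))
E
```

```text
time_s: 3.22
tcp_pos: [0.5611, 0.0431, 0.0887]
ee_rot: [[-0.136, -0.991, 0.008], [-0.991, 0.136, 0.002], [-0.003, -0.008, -1.0]]
wrist_force: [0.2, -0.1, 0.4]
gripper_width: 0.007
[0.56114767 0.04310313 0.08865416] [ 0.18599758 -0.07436647  0.38725551] [0.08197942 0.1284668  0.0442298 ]
wrist -0.0095 0 [318.62200726 249.22460003]
wrist -0.0095 -0.01 [318.61457884 256.44477518]
wrist 0.0095 0 [318.58731729 221.22005809]
wrist 0.0095 -0.01 [318.57792108 227.24531202]
scene -0.0095 0 [325.62218483 205.25681042]
scene -0.0095 -0.01 [325.72138129 202.89140731]
scene 0.0095 0 [320.17605444 199.99712546]
scene 0.0095 -0.01 [320.23024372 197.60673314]
```

The projected tip doesn't match the visible fingertip: the visible one sits about 17 rows nearer the gripper. There is also no contact force yet, so the real finger end appears to be above the reported TCP. I'll go down in small steps until I feel contact.

```bash
python3 -c "from station import *;print(tcp_to_grasp)"; python3 -m inch '[{"jaw":255,"x":0,"y":0,"z":-0.04,"ax":0,"ay":0,"az":0}]';python3 -m inch '[{"jaw":255,"x":0,"y":0,"z":-0.04,"ax":0,"ay":0,"az":0}]';python3 -m inch '[{"jaw":255,"x":0,"y":0,"z":0,"ax":0,"ay":0,"az":0}]'
```

```text
-0.0187
time_s: 3.35
tcp_pos: [0.5614, 0.0432, 0.0865]
ee_rot: [[-0.136, -0.991, 0.009], [-0.991, 0.136, 0.002], [-0.003, -0.009, -1.0]]
wrist_force: [0.5, 1.0, -0.1]
gripper_width: 0.003
time_s: 3.48
tcp_pos: [0.5614, 0.0432, 0.084]
ee_rot: [[-0.136, -0.991, 0.009], [-0.991, 0.136, 0.002], [-0.003, -0.009, -1.0]]
wrist_force: [0.0, 0.7, -0.9]
gripper_width: 0.007
time_s: 3.6
tcp_pos: [0.5613, 0.0431, 0.0837]
ee_rot: [[-0.136, -0.991, 0.009], [-0.991, 0.136, 0.002], [-0.003, -0.008, -1.0]]
wrist_force: [-0.9, -0.1, 1.0]
gripper_width: 0.005
```

Run:
```python
from h import *
s=sense();t=s['tcp_pos']
p=camera_params("scene");print(proj(p,t),proj(p,t+[0,0,.02]),proj(p,t+[0,0,.03]))
a=capture("scene")[170:240,280:370]
cv2.imwrite("pics/s3.png",cv2.resize(a[:,:,::-1],None,fx=8,fy=8,interpolation=cv2.INTER_CUBIC))
cv2.imwrite("pics/w3.png",cv2.resize(capture("wrist")[:,:,::-1][180:350,220:420],None,fx=3.3,fy=3.3))
```

```text
[322.83021521 203.8131415 ] [322.94873209 199.111921  ] [323.00946619 196.70277595]
```

View pics/w3.png

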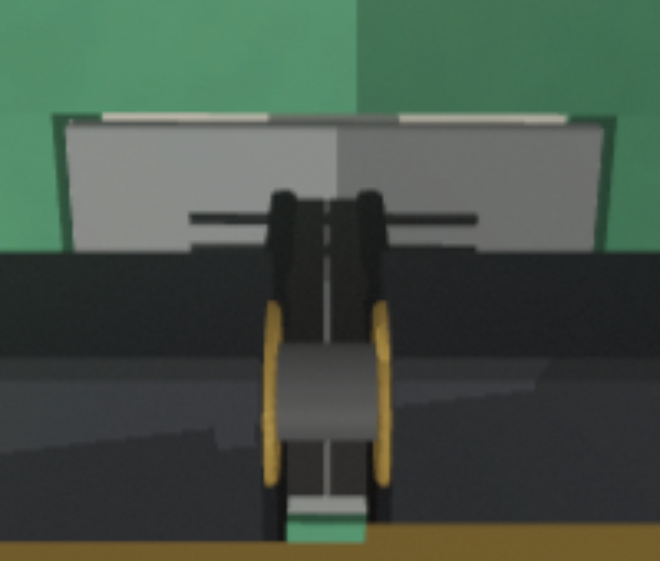

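View pics/s3.png

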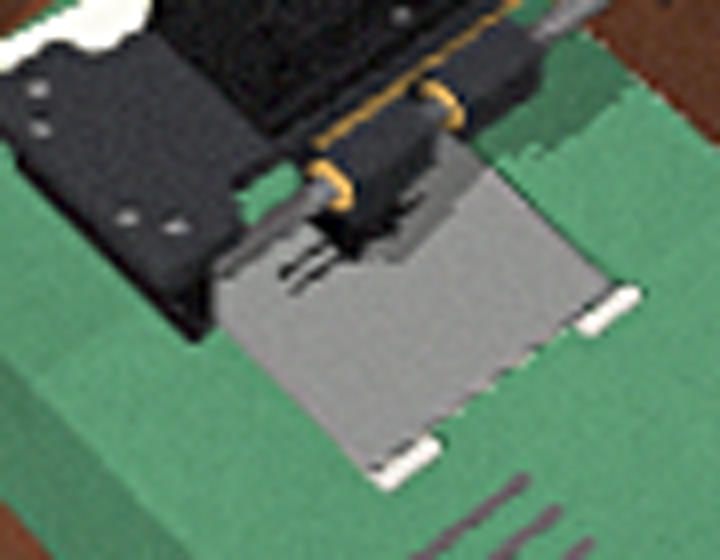

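The scene view puts the fingertip near (324,202), about 20 mm above the reported TCP. In the wrist view it is still converging on the cover, so I'll keep going down.

```bash
python3 -m inch '[{"jaw":255,"x":0,"y":0,"z":-0.05,"ax":0,"ay":0,"az":0}]';python3 -m inch '[{"jaw":255,"x":0,"y":0,"z":-0.03,"ax":0,"ay":0,"az":0}]'
```

```text
time_s: 3.82
tcp_pos: [0.5617, 0.0432, 0.0811]
ee_rot: [[-0.136, -0.991, 0.01], [-0.991, 0.136, 0.002], [-0.004, -0.009, -1.0]]
wrist_force: [-0.2, 0.1, -0.7]
gripper_width: 0.003
time_s: 3.95
tcp_pos: [0.5616, 0.0432, 0.0791]
ee_rot: [[-0.136, -0.991, 0.01], [-0.991, 0.136, 0.002], [-0.004, -0.009, -1.0]]
wrist_force: [0.2, -0.2, -0.5]
gripper_width: 0.007
```

```bash
python3 -m inch '[{"jaw":255,"x":0,"y":0,"z":-0.03,"ax":0,"ay":0,"az":0}]';python3 -m inch '[{"jaw":255,"x":0,"y":0,"z":-0.03,"ax":0,"ay":0,"az":0}]'
```

```text
time_s: 4.08
tcp_pos: [0.5616, 0.0432, 0.0771]
ee_rot: [[-0.136, -0.991, 0.01], [-0.991, 0.136, 0.002], [-0.004, -0.009, -1.0]]
wrist_force: [-1.1, -1.1, -0.3]
gripper_width: 0.005
time_s: 4.2
tcp_pos: [0.5616, 0.0431, 0.0755]
ee_rot: [[-0.136, -0.991, 0.01], [-0.991, 0.136, 0.002], [-0.003, -0.009, -1.0]]
wrist_force: [-1.4, 0.6, 3.2]
gripper_width: 0.001
```

Contact: 3.2 N at a reported z of 0.0755, so the true tip is about 24 mm above the reported TCP. Next I press to the stop.

```bash
python3 -m inch '[{"jaw":255,"x":0,"y":0,"z":-0.04,"ax":0,"ay":0,"az":0}]';python3 -m inch '[{"jaw":255,"x":0,"y":0,"z":-0.04,"ax":0,"ay":0,"az":0}]'
```

```text
time_s: 4.32
tcp_pos: [0.5617, 0.0431, 0.0736]
ee_rot: [[-0.136, -0.991, 0.01], [-0.991, 0.136, 0.002], [-0.003, -0.009, -1.0]]
wrist_force: [-2.8, -0.3, 4.8]
gripper_width: 0.008
time_s: 4.45
tcp_pos: [0.5618, 0.0432, 0.072]
ee_rot: [[-0.135, -0.991, 0.01], [-0.991, 0.135, 0.002], [-0.003, -0.01, -1.0]]
wrist_force: [-3.6, 0.9, 9.9]
gripper_width: 0.004
```

```bash
python3 -m inch '[{"jaw":255,"x":0,"y":0,"z":-0.05,"ax":0,"ay":0,"az":0}]'
```

```text
time_s: 4.58
tcp_pos: [0.5619, 0.0432, 0.071]
ee_rot: [[-0.135, -0.991, 0.011], [-0.991, 0.135, 0.001], [-0.003, -0.01, -1.0]]
wrist_force: [-6.8, 1.0, 18.3]
gripper_width: 0.007
```

At the stop (18 N). Now I release and lift clear.

```bash
python3 -m inch '[{"jaw":255,"x":0,"y":0,"z":0.4,"ax":0,"ay":0,"az":0},{"jaw":255,"x":0,"y":-0.3,"z":1,"ax":0,"ay":0,"az":0},{"jaw":255,"x":0,"y":-0.3,"z":1,"ax":0,"ay":0,"az":0},{"jaw":255,"x":0,"y":0,"z":0.3,"ax":0,"ay":0,"az":0},{"jaw":255,"x":0,"y":0,"z":0,"ax":0,"ay":0,"az":0},{"jaw":255,"x":0,"y":0,"z":0,"ax":0,"ay":0,"az":0},{"jaw":255,"x":0,"y":0,"z":0,"ax":0,"ay":0,"az":0},{"jaw":255,"x":0,"y":0,"z":0,"ax":0,"ay":0,"az":0},{"jaw":255,"x":0,"y":0,"z":0,"ax":0,"ay":0,"az":0},{"jaw":255,"x":0,"y":0,"z":0,"ax":0,"ay":0,"az":0},{"jaw":255,"x":0,"y":0,"z":0,"ax":0,"ay":0,"az":0},{"jaw":255,"x":0,"y":0,"z":0,"ax":0,"ay":0,"az":0}]'
python3 -m inch '[{"jaw":255,"x":0,"y":0,"z":0,"ax":0,"ay":0,"az":0},{"jaw":255,"x":0,"y":0,"z":0,"ax":0,"ay":0,"az":0},{"jaw":255,"x":0,"y":0,"z":0,"ax":0,"ay":0,"az":0},{"jaw":255,"x":0,"y":0,"z":0,"ax":0,"ay":0,"az":0},{"jaw":255,"x":0,"y":0,"z":0,"ax":0,"ay":0,"az":0},{"jaw":255,"x":0,"y":0,"z":0,"ax":0,"ay":0,"az":0}]'
python3 - <<'E'
from h import *
p=camera_params("scene")
s=sense();t=s['tcp_pos'];print(t,proj(p,t))
a=capture("scene")[110:300,230:430]
cv2.imwrite("pics/s4.png",cv2.resize(a[:,:,::-1],None,fx=3,fy=3,interpolation=cv2.INTER_CUBIC))
cv2.imwrite("pics/t4.png",capture("top")[:,:,::-1])
E
```

```text
time_s: 6.08
tcp_pos: [0.559, 0.0066, 0.2305]
ee_rot: [[-0.134, -0.991, 0.001], [-0.991, 0.134, 0.0], [-0.0, -0.001, -1.0]]
wrist_force: [0.5, -0.1, -0.0]
gripper_width: 0.008
time_s: 6.82
tcp_pos: [0.559, 0.0066, 0.2308]
ee_rot: [[-0.134, -0.991, 0.002], [-0.991, 0.134, 0.0], [-0.0, -0.002, -1.0]]
wrist_force: [0.5, -0.6, -0.2]
gripper_width: 0.003
[0.55900936 0.00655929 0.23078029] [311.12860789 155.18960274]
```

View pics/s4.png

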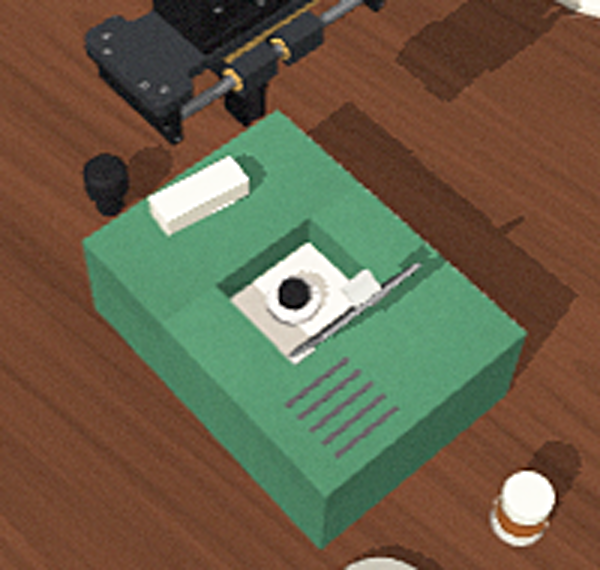

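View pics/t4.png

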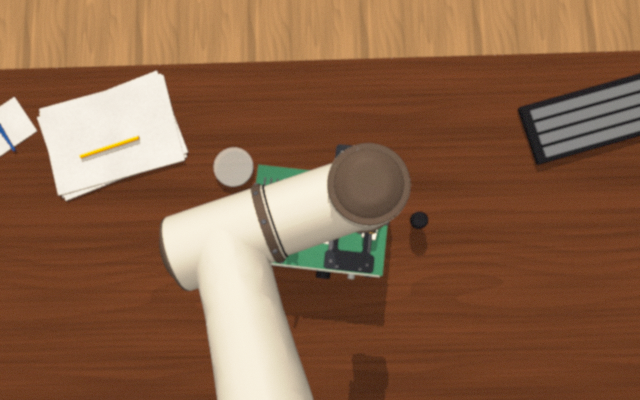

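The cover is open (edge-on from (300,350) to (418,265) in the crop) and the button is visible at (294,293). The bystanders haven't moved. Next: move over the button.

```bash
python3 -m inch '[{"jaw":255,"x":0.03,"y":0.42,"z":0,"ax":0,"ay":0,"az":-0.02},{"jaw":255,"x":0,"y":0.42,"z":-0.3,"ax":0,"ay":0,"az":0},{"jaw":255,"x":0,"y":0,"z":-0.9,"ax":0,"ay":0,"az":0},{"jaw":255,"x":0,"y":0,"z":-0.6,"ax":0,"ay":0,"az":0},{"jaw":255,"x":0,"y":0,"z":0,"ax":0,"ay":0,"az":0}]'
```

```text
time_s: 7.55
tcp_pos: [0.5618, 0.0586, 0.1218]
ee_rot: [[-0.138, -0.99, 0.006], [-0.99, 0.138, 0.001], [-0.002, -0.006, -1.0]]
wrist_force: [-1.1, -0.1, 0.9]
gripper_width: 0.008
```

```bash
python3 -m inch '[{"jaw":255,"x":-0.02,"y":-0.03,"z":-0.4,"ax":0,"ay":0,"az":0.02},{"jaw":255,"x":0,"y":0,"z":-0.3,"ax":0,"ay":0,"az":0},{"jaw":255,"x":0,"y":0,"z":0,"ax":0,"ay":0,"az":0}]'
python3 - <<'E'
from h import *
s=sense();print(s['tcp_pos'],s['wrist_force'])
a=capture("scene")[150:270,260:400]
cv2.imwrite("pics/s5.png",cv2.resize(a[:,:,::-1],None,fx=4.5,fy=4.5,interpolation=cv2.INTER_CUBIC))
cv2.imwrite("pics/w5.png",capture("wrist")[:,:,::-1])
E
```

```text
time_s: 7.92
tcp_pos: [0.5647, 0.0576, 0.0843]
ee_rot: [[-0.133, -0.991, 0.015], [-0.991, 0.133, 0.002], [-0.004, -0.014, -1.0]]
wrist_force: [-0.5, 0.4, 1.5]
gripper_width: 0.008
[0.56470506 0.05755507 0.08434338] [-0.48031088  0.44259582  1.47409596]
```

View pics/s5.png

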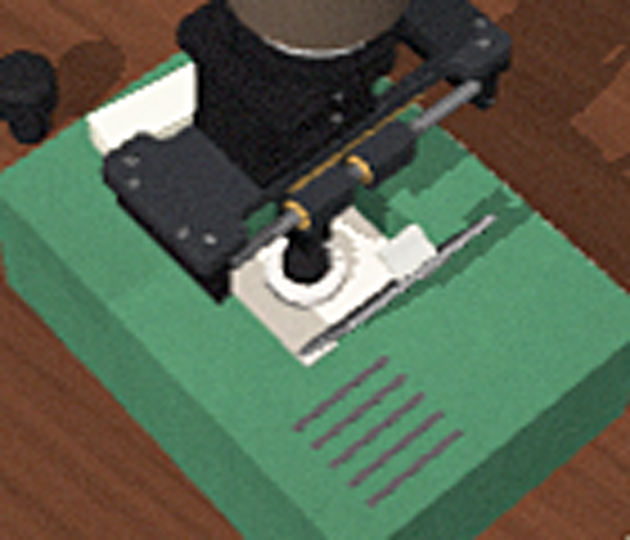

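View pics/w5.png

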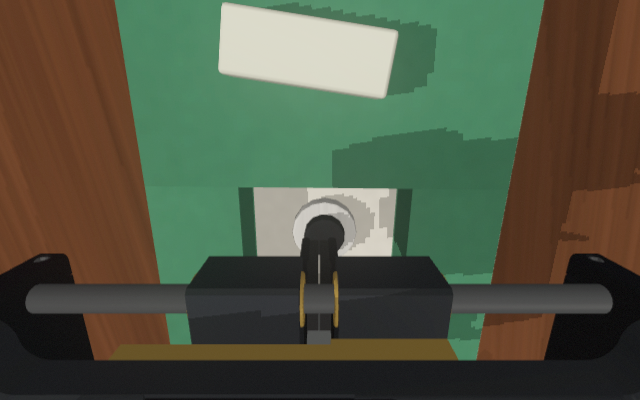

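The fingers sit over the button (s5 at (305,260)). In the wrist view the cap is about 4 mm left of the tool's line, so I'll correct x and the tilt, then press.

```bash
python3 -m inch '[{"jaw":255,"x":-0.06,"y":0,"z":-0.12,"ax":0,"ay":0.09,"az":-0.03},{"jaw":255,"x":0,"y":0,"z":-0.08,"ax":0,"ay":0,"az":0}]'
```

```text
time_s: 8.28
tcp_pos: [0.5636, 0.0584, 0.0757]
ee_rot: [[-0.138, -0.99, 0.006], [-0.99, 0.138, 0.005], [-0.006, -0.005, -1.0]]
wrist_force: [-0.1, -0.1, -0.2]
gripper_width: 0.003
```

```bash
python3 -m inch '[{"jaw":255,"x":0,"y":0,"z":-0.08,"ax":0,"ay":0,"az":0}]';python3 -m inch '[{"jaw":255,"x":0,"y":0,"z":-0.05,"ax":0,"ay":0,"az":0}]'
```

```text
time_s: 8.4
tcp_pos: [0.5638, 0.0585, 0.0709]
ee_rot: [[-0.138, -0.99, 0.007], [-0.99, 0.138, 0.005], [-0.006, -0.006, -1.0]]
wrist_force: [0.3, -0.2, -0.8]
gripper_width: 0.0
time_s: 8.52
tcp_pos: [0.5636, 0.0584, 0.0675]
ee_rot: [[-0.138, -0.99, 0.006], [-0.99, 0.138, 0.005], [-0.006, -0.005, -1.0]]
wrist_force: [0.3, -0.4, 0.2]
gripper_width: 0.002
```

```bash
python3 -m inch '[{"jaw":255,"x":-0.03,"y":-0.02,"z":-0.05,"ax":0,"ay":0,"az":0}]';python3 -m inch '[{"jaw":255,"x":0,"y":0,"z":-0.05,"ax":0,"ay":0,"az":0}]'
```

```text
time_s: 8.65
tcp_pos: [0.5618, 0.0572, 0.0643]
ee_rot: [[-0.138, -0.99, 0.006], [-0.99, 0.138, 0.005], [-0.006, -0.005, -1.0]]
wrist_force: [-0.1, 0.5, -0.8]
gripper_width: 0.004
time_s: 8.78
tcp_pos: [0.5614, 0.057, 0.0611]
ee_rot: [[-0.138, -0.99, 0.005], [-0.99, 0.138, 0.005], [-0.005, -0.005, -1.0]]
wrist_force: [-1.9, 0.7, 2.7]
gripper_width: 0.009
```

```bash
python3 -m inch '[{"jaw":255,"x":0,"y":0,"z":-0.05,"ax":0,"ay":0,"az":0}]';python3 -m inch '[{"jaw":255,"x":0,"y":0,"z":-0.04,"ax":0,"ay":0,"az":0}]'
```

```text
time_s: 8.9
tcp_pos: [0.5614, 0.057, 0.0584]
ee_rot: [[-0.137, -0.99, 0.005], [-0.99, 0.137, 0.004], [-0.005, -0.005, -1.0]]
wrist_force: [-1.6, -0.2, 5.3]
gripper_width: 0.003
time_s: 9.02
tcp_pos: [0.5615, 0.057, 0.0577]
ee_rot: [[-0.136, -0.991, 0.006], [-0.991, 0.137, 0.004], [-0.004, -0.005, -1.0]]
wrist_force: [-7.7, 1.6, 19.0]
gripper_width: 0.004
```

The button bottomed at 19 N. Now I release it, lift, and check that it has come back out.

```bash
python3 -m inch '[{"jaw":255,"x":0,"y":0,"z":0.3,"ax":0,"ay":0,"az":0},{"jaw":255,"x":0,"y":0,"z":0.9,"ax":0,"ay":0,"az":0},{"jaw":255,"x":0,"y":0,"z":0.9,"ax":0,"ay":0,"az":0},{"jaw":255,"x":0,"y":0,"z":0.8,"ax":0,"ay":0,"az":0},{"jaw":255,"x":0,"y":0,"z":0,"ax":0,"ay":0,"az":0},{"jaw":255,"x":0,"y":0,"z":0,"ax":0,"ay":0,"az":0}]'
python3 - <<'E'
from h import *
s=sense();print(s['tcp_pos'],s['wrist_force'])
a=capture("scene")[150:270,260:400]
cv2.imwrite("pics/s6.png",cv2.resize(a[:,:,::-1],None,fx=4.5,fy=4.5,interpolation=cv2.INTER_CUBIC))
E
```

```text
time_s: 9.78
tcp_pos: [0.5611, 0.0571, 0.2355]
ee_rot: [[-0.137, -0.991, 0.007], [-0.991, 0.137, 0.005], [-0.005, -0.006, -1.0]]
wrist_force: [0.1, -0.4, -0.2]
gripper_width: 0.005
[0.56108757 0.05707299 0.23549083] [ 0.13355228 -0.44147543 -0.23966314]
```

View pics/s6.png

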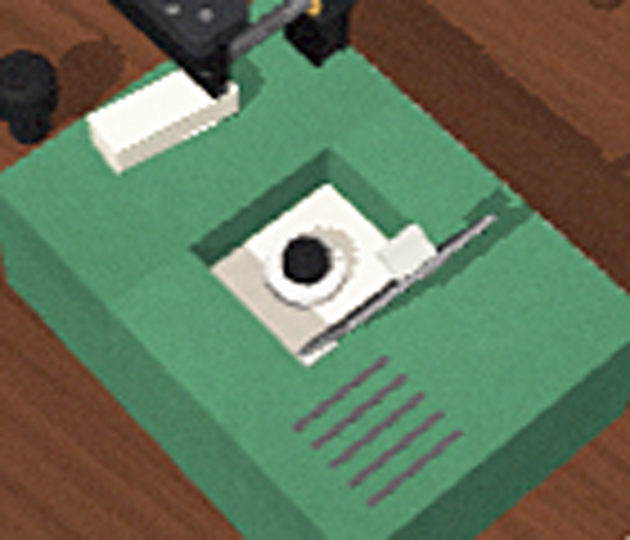

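The cap is back out and the unit hasn't moved. Next I cross over the cover to its +y side.

```bash
python3 -m inch '[{"jaw":255,"x":0.1,"y":0.7,"z":0,"ax":0,"ay":0,"az":0},{"jaw":255,"x":0.1,"y":0.7,"z":0,"ax":0,"ay":0,"az":0},{"jaw":255,"x":0.07,"y":0.5,"z":0,"ax":0,"ay":0.03,"az":0},{"jaw":255,"x":0,"y":0,"z":0,"ax":0,"ay":0,"az":0}]'
```

```text
time_s: 10.32
tcp_pos: [0.5756, 0.1726, 0.2285]
ee_rot: [[-0.139, -0.99, -0.009], [-0.99, 0.139, -0.001], [0.002, 0.009, -1.0]]
wrist_force: [-0.3, -0.4, -0.6]
gripper_width: 0.005
```

```bash
python3 -m inch '[{"jaw":255,"x":0.02,"y":0.1,"z":-0.6,"ax":0,"ay":-0.03,"az":0},{"jaw":255,"x":0,"y":0,"z":-0.6,"ax":0,"ay":0,"az":0},{"jaw":255,"x":0,"y":0,"z":-0.3,"ax":0,"ay":0,"az":0},{"jaw":255,"x":0,"y":0,"z":0,"ax":0,"ay":0,"az":0}]'
python3 - <<'E'
from h import *
s=sense();print(s['tcp_pos'],s['wrist_force'])
a=capture("scene")[130:290,240:420]
cv2.imwrite("pics/s7.png",cv2.resize(a[:,:,::-1],None,fx=3.7,fy=3.7,interpolation=cv2.INTER_CUBIC))
cv2.imwrite("pics/w7.png",capture("wrist")[:,:,::-1])
E
```

```text
time_s: 10.82
tcp_pos: [0.5743, 0.175, 0.1317]
ee_rot: [[-0.14, -0.99, -0.01], [-0.99, 0.14, -0.006], [0.007, 0.009, -1.0]]
wrist_force: [0.3, -0.5, 0.6]
gripper_width: 0.006
[0.57432421 0.17500266 0.13171849] [ 0.33321319 -0.46456791  0.5570781 ]
```

View pics/s7.png

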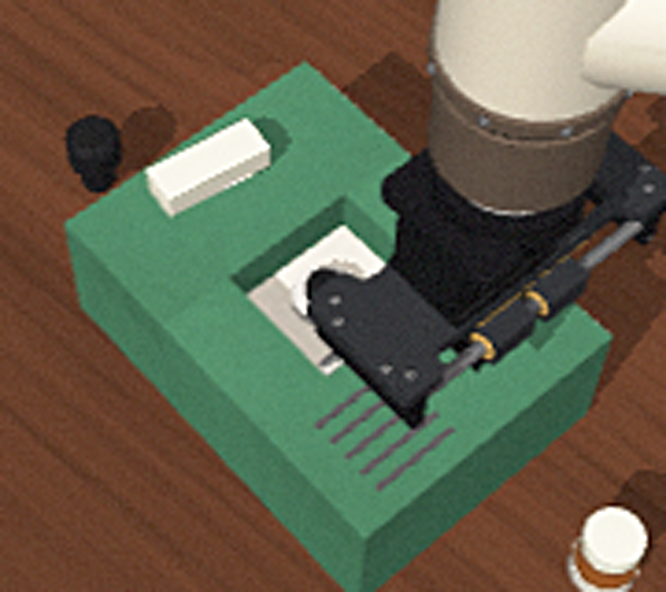

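View pics/w7.png

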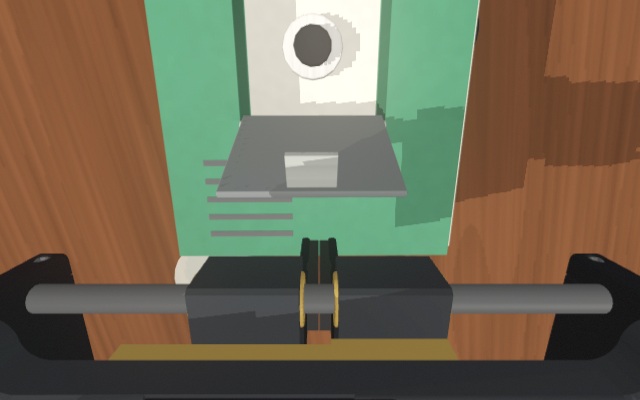

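The wrist view shows the open cover with its upper edge at row 195 and the fingers behind it at row 240, laterally centred and clear of the jar. Now I push it over.

```bash
python3 -m inch '[{"jaw":255,"x":-0.03,"y":-0.25,"z":0,"ax":0,"ay":-0.03,"az":0},{"jaw":255,"x":-0.02,"y":-0.25,"z":0,"ax":0,"ay":0,"az":0},{"jaw":255,"x":-0.02,"y":-0.25,"z":0,"ax":0,"ay":0,"az":0}]';python3 -m inch '[{"jaw":255,"x":-0.02,"y":-0.2,"z":0,"ax":0,"ay":0,"az":0},{"jaw":255,"x":-0.02,"y":-0.15,"z":0,"ax":0,"ay":0,"az":0}]'
```

```text
time_s: 11.3
tcp_pos: [0.5734, 0.1299, 0.1374]
ee_rot: [[-0.139, -0.99, 0.007], [-0.99, 0.139, 0.0], [-0.001, -0.006, -1.0]]
wrist_force: [-0.4, 2.9, 2.9]
gripper_width: 0.006
time_s: 11.55
tcp_pos: [0.5708, 0.1071, 0.1381]
ee_rot: [[-0.14, -0.99, 0.008], [-0.99, 0.14, 0.002], [-0.003, -0.007, -1.0]]
wrist_force: [0.8, 2.5, -0.6]
gripper_width: 0.002
```

```bash
python3 -m inch '[{"jaw":255,"x":-0.05,"y":-0.2,"z":-0.08,"ax":0,"ay":0.02,"az":0},{"jaw":255,"x":-0.04,"y":-0.2,"z":-0.1,"ax":0,"ay":0,"az":0}]'
python3 - <<'E'
from h import *
s=sense();print(s['tcp_pos'],s['wrist_force'])
cv2.imwrite("pics/w8.png",capture("wrist")[:,:,::-1])
E
```

```text
time_s: 11.8
tcp_pos: [0.5672, 0.0822, 0.1285]
ee_rot: [[-0.139, -0.99, 0.009], [-0.99, 0.139, 0.003], [-0.004, -0.009, -1.0]]
wrist_force: [0.5, 2.6, 2.4]
gripper_width: 0.006
[0.5672494  0.08218791 0.12854876] [0.47567619 2.64354303 2.39376572]
```

View pics/w8.png

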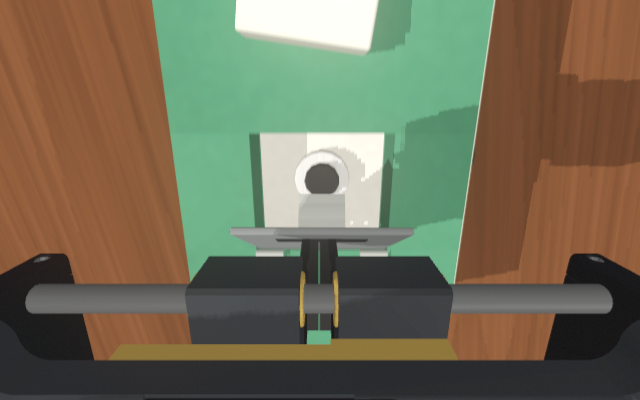

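The cover (rows 228-250) is following ahead of the fingers, so I continue along the arc.

```bash
python3 -m inch '[{"jaw":255,"x":-0.06,"y":-0.17,"z":-0.12,"ax":0,"ay":0.03,"az":0},{"jaw":255,"x":-0.03,"y":-0.16,"z":-0.14,"ax":0,"ay":0,"az":0}]';python3 -m inch '[{"jaw":255,"x":-0.02,"y":-0.1,"z":-0.14,"ax":0,"ay":0,"az":0},{"jaw":255,"x":-0.02,"y":-0.08,"z":-0.14,"ax":0,"ay":0,"az":0}]'
```

```text
time_s: 12.1
tcp_pos: [0.562, 0.0611, 0.1113]
ee_rot: [[-0.14, -0.99, 0.005], [-0.99, 0.14, 0.004], [-0.005, -0.005, -1.0]]
wrist_force: [0.5, 4.3, 1.4]
gripper_width: 0.01
time_s: 12.35
tcp_pos: [0.5594, 0.0494, 0.0931]
ee_rot: [[-0.14, -0.99, 0.005], [-0.99, 0.14, 0.004], [-0.005, -0.004, -1.0]]
wrist_force: [1.0, 2.7, 2.9]
gripper_width: 0.005
```

```bash
python3 -m inch '[{"jaw":255,"x":0,"y":-0.06,"z":-0.12,"ax":0,"ay":0,"az":0},{"jaw":255,"x":0,"y":-0.04,"z":-0.1,"ax":0,"ay":0,"az":0}]';python3 -m inch '[{"jaw":255,"x":0,"y":0,"z":-0.06,"ax":0,"ay":0,"az":0}]';python3 - <<'E'
from h import *
cv2.imwrite("pics/w9.png",capture("wrist")[:,:,::-1])
E
```

```text
time_s: 12.6
tcp_pos: [0.5592, 0.0443, 0.0806]
ee_rot: [[-0.139, -0.99, 0.005], [-0.99, 0.139, 0.006], [-0.006, -0.004, -1.0]]
wrist_force: [-10.4, 17.1, 29.3]
gripper_width: 0.007
time_s: 12.72
tcp_pos: [0.5591, 0.0441, 0.0774]
ee_rot: [[-0.138, -0.99, 0.005], [-0.99, 0.138, 0.005], [-0.006, -0.004, -1.0]]
wrist_force: [1.6, -0.5, 3.3]
gripper_width: 0.005
```

View pics/w9.png

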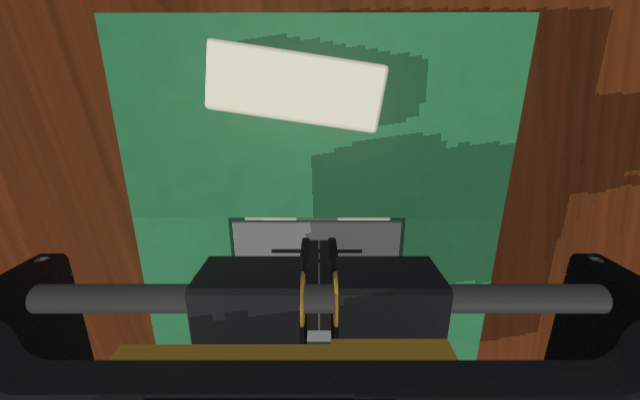

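The cover is nearly flat, and the slide box hasn't moved. There was a brief 29 N spike that has since gone. Now I press to the stop.

```bash
python3 -m inch '[{"jaw":255,"x":0,"y":0,"z":-0.05,"ax":0,"ay":0,"az":0}]';python3 -m inch '[{"jaw":255,"x":0,"y":0,"z":-0.05,"ax":0,"ay":0,"az":0}]'
```

```text
time_s: 12.9
tcp_pos: [0.559, 0.0438, 0.0737]
ee_rot: [[-0.139, -0.99, 0.005], [-0.99, 0.139, 0.005], [-0.005, -0.004, -1.0]]
wrist_force: [-1.0, 3.0, 4.7]
gripper_width: 0.005
time_s: 13.02
tcp_pos: [0.5592, 0.0438, 0.0711]
ee_rot: [[-0.138, -0.99, 0.005], [-0.99, 0.138, 0.005], [-0.005, -0.004, -1.0]]
wrist_force: [-2.9, 4.3, 14.0]
gripper_width: 0.005
```

```bash
python3 -m inch '[{"jaw":255,"x":0,"y":0,"z":-0.04,"ax":0,"ay":0,"az":0}]'
```

```text
time_s: 13.15
tcp_pos: [0.5594, 0.0437, 0.0705]
ee_rot: [[-0.137, -0.991, 0.005], [-0.991, 0.137, 0.004], [-0.005, -0.005, -1.0]]
wrist_force: [-6.4, 3.3, 21.8]
gripper_width: 0.008
```

```bash
python3 -m inch '[{"jaw":255,"x":0,"y":0,"z":0.4,"ax":0,"ay":0,"az":0},{"jaw":255,"x":0,"y":0,"z":1,"ax":0,"ay":0,"az":0},{"jaw":255,"x":0,"y":-0.5,"z":1,"ax":0,"ay":0,"az":0},{"jaw":255,"x":0,"y":-1,"z":0.5,"ax":0,"ay":0,"az":0},{"jaw":255,"x":-0.5,"y":-1,"z":0,"ax":0,"ay":0,"az":0},{"jaw":255,"x":-0.5,"y":-1,"z":0,"ax":0,"ay":0,"az":0},{"jaw":255,"x":-0.5,"y":-1,"z":0,"ax":0,"ay":0,"az":0},{"jaw":255,"x":-0.5,"y":-1,"z":0,"ax":0,"ay":0,"az":0},{"jaw":255,"x":0,"y":0,"z":0,"ax":0,"ay":0,"az":0},{"jaw":255,"x":0,"y":0,"z":0,"ax":0,"ay":0,"az":0},{"jaw":255,"x":0,"y":0,"z":0,"ax":0,"ay":0,"az":0},{"jaw":255,"x":0,"y":0,"z":0,"ax":0,"ay":0,"az":0}]'
python3 -m inch '[{"jaw":255,"x":0,"y":0,"z":0,"ax":0,"ay":0,"az":0},{"jaw":255,"x":0,"y":0,"z":0,"ax":0,"ay":0,"az":0},{"jaw":255,"x":0,"y":0,"z":0,"ax":0,"ay":0,"az":0},{"jaw":255,"x":0,"y":0,"z":0,"ax":0,"ay":0,"az":0},{"jaw":255,"x":0,"y":0,"z":0,"ax":0,"ay":0,"az":0},{"jaw":255,"x":0,"y":0,"z":0,"ax":0,"ay":0,"az":0},{"jaw":255,"x":0,"y":0,"z":0,"ax":0,"ay":0,"az":0},{"jaw":255,"x":0,"y":0,"z":0,"ax":0,"ay":0,"az":0}]'
python3 - <<'E'
from h import *
a=capture("scene")[140:300,250:420]
b=capture("top")[155:285,240:400]
a=cv2.resize(a[:,:,::-1],None,fx=3.7,fy=3.7,interpolation=cv2.INTER_CUBIC)
cv2.imwrite("pics/s10.png",a)
cv2.imwrite("pics/t10.png",cv2.resize(b[:,:,::-1],None,fx=4.5,fy=4.5,interpolation=cv2.INTER_CUBIC))
E
```

```text
time_s: 14.65
tcp_pos: [0.43, -0.2686, 0.2292]
ee_rot: [[-0.139, -0.989, -0.042], [-0.99, 0.14, 0.001], [0.004, 0.042, -0.999]]
wrist_force: [0.5, -0.2, 0.3]
gripper_width: 0.005
time_s: 15.65
tcp_pos: [0.431, -0.2672, 0.2294]
ee_rot: [[-0.136, -0.99, -0.042], [-0.991, 0.136, 0.001], [0.004, 0.042, -0.999]]
wrist_force: [0.4, 0.5, 0.5]
gripper_width: 0.007
```

View pics/s10.png

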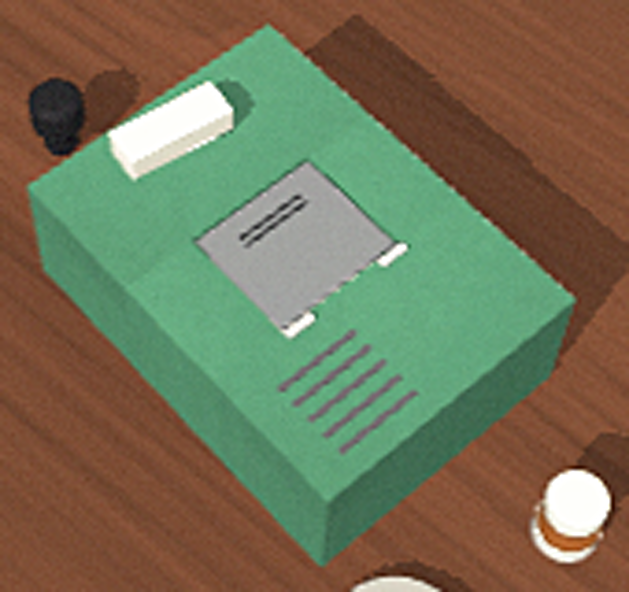

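View pics/t10.png

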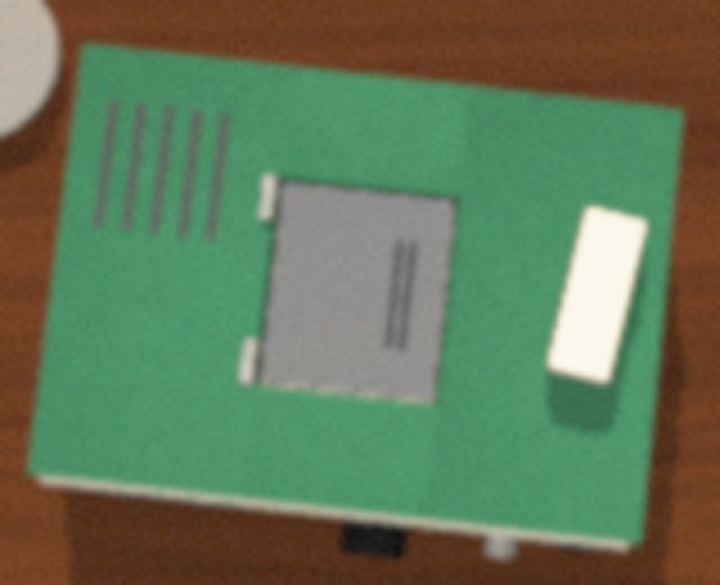

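Two seconds after release, both views match the starting pictures. The cover is flush with its ribs at (401,295) in the top crop, and the unit's corners and the slide box are at the same pixels. The arm is clear, so I'm handing in.

```bash
python3 -c "from station import *;print(finish_job())"
```

```text
the job is handed in; nothing more can be done
None
```

The light source is reset and I handed the job in at about 15.8 s of the 53 s allowed. No verdict is reported.

**What I did:** All of it was pushing with closed fingers.
- **Opening:** I pressed the cover to its stop (about 18 N) and it swung fully open.
- **Button:** I pressed the button to its stop (about 19 N). After I let go, the camera showed the cap back out.
- **Shutting:** I pushed the open cover over from the +y side, pressed it to the stop (about 22 N), released it and moved the arm clear.

**Last checks:** About two seconds after release, the cover was still flush. The unit, slide box and eyepiece, and the parts of the jar and dish in the crops, were in the same places in the pictures as at the start. The cover angle and button travel were judged from forces and pictures, since neither can be read directly.

**What disagreed:**
- **Fingertip height:** The real fingertips sit about 24 mm behind the reported TCP, so I found each contact by force instead of by the reported height.
- **Force spike:** While shutting the cover there was one brief reading of about 29 N vertically and 17 N sideways. I don't know the cause. It was gone by the next reading and the pictures show no lasting effect.

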